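# Pack the cake tin base and close the end stop

### The job

Take the bare steel cake tin base out of the wooden draining rack and stand it upright in the steel tin holder, in the gap between the clipped stack of bases and the red end stop, facing the same way as the stack. Then push the end stop up so that the base is snug against the stack, and let go. Leave the smaller black base where it is in the rack.

Things in the scene. Friction and masses are not known exactly. Their poses are not given: they have to be found in the camera images.
- steel_base_mid (a point): Centre of the loose steel base: upright flat-faced disc, diameter 140, thickness 12 mm along its level y axis (x, z may turn about it), about 0.2 kg. On edge in one of two slots (90 mm apart along y) of a wooden draining rack: centre 77, top 147 mm above the table. Dowels 62 mm high hold it 48 mm either side of its middle; the top is free to pinch across the thickness and lift straight out.
- dark_base_mid (a point): Centre of the black base, a bystander in the rack's other slot: same form, diameter 110, thickness 12, top 114 mm above the table.
- tin_holder: Fixed steel holder. Origin on the table, z up, bases' axis = its y. From -y: wall 150 high, clipped stack of three 140 mm bases with free face at y = -90 mm, open gap, red end stop at +y. Rails along y at x = -40, 40 mm cradle a base at x = 0, centre 77, top 147 mm above the table. Snug, its centre is at y = -84. Set down square it stands by itself; the stop then slides it along the rails.
- end_stop (a joint): Stop's travel in m along holder -y: 0 open, 0.143 snug on one base, 0.150 limit; starts at 0 to 0.03. Red plate, 100 mm wide, 25 to 125 mm above the table: inner face at holder y = 65 mm - travel. Behind it a black push block, 40 wide, 20 to 125 mm above the table, both centred at x = 0: outer face at y = 115 mm - travel, free behind. Slides at about 3 N, stays where left.
Mind the look-alikes: they are no part of the job. What is shaped like the part that bears steel_base_mid but blue is not meant.

How it is judged:
On the way:
1. the steel base stands in the holder, on its rails between the stack and the stop (x of steel_base_mid in the frame of tin_holder between -0.015 and 0.015 m and z of steel_base_mid in the frame of tin_holder between 0.062 and 0.088 m and y of steel_base_mid in the frame of tin_holder between -0.1 and 0.06 m and angle between the y axis of steel_base_mid and the y axis of tin_holder, either way round below 0.5 rad), for 0.1 s.
At the end, for the whole second after the job is handed in: The steel base stands at rest on the holder's rails (within 15 mm of their middle), within 10 degrees of square and 14 mm of its snug place against the stack; the end stop is within 12 mm of snug (travel over 0.131 m); the black base is within 30 mm of its start (x of steel_base_mid in the frame of tin_holder between -0.015 and 0.015 m and z of steel_base_mid in the frame of tin_holder between 0.062 and 0.088 m and y of steel_base_mid in the frame of tin_holder between -0.1 and -0.07 m and angle between the y axis of steel_base_mid and the y axis of tin_holder, either way round below 0.18 rad and value of joint end_stop above 0.131 m and linear speed of steel_base below 0.03 m/s and distance of dark_base_mid from where it was at the start of the episode below 0.03 m); the robot touches nothing.
It fails at once if the black base is knocked or taken out of its slot (distance of dark_base_mid from where it was at the start of the episode above 0.05 m).
It also fails if it takes over 53 s, if anything falls off the work surface, if the arm or the gripper's body presses on something with over 40 N, if the wrist force passes 120 N, or if a joint passes its speed limit or range.

### The arm

A 6-joint arm with a two-finger parallel gripper is mounted at the origin on the work surface. World frame = base frame: x ahead of the robot, y to its left, z up, the work surface at z = 0. Lengths are in m, angles in rad, forces in N, time in s.
With the tool pointing down it reaches from about 0.375 to 0.975 m from the base axis. Payload 3.8 kg.
Tool frame: the origin (TCP) lies midway between the tips of the shut fingers; the grasp point (between the pads) lies 19 mm behind it (hold_point_z is the distance from the TCP to the grasp point, in m); z points along the fingers, y is the line along which they close (so a half turn about z gives the same grasp; the last joint's range is limited). The gripper opens to 88 mm and grips with 3 to 60 N. Pads are 18 mm wide; open, the fingers measure 123 mm over their backs; the gripper's body (75 mm by 187 mm) begins 45 mm behind the grasp point.
Start: joints at [-1.139, 0.264, 1.604, -0, 1.274, -0.037], TCP at [0.305, -0.602, 0.239] pointing down, gripper open.
Joint ranges: [-2.63, 2.63], [-0.94, 2.18], [0.31, 2.57], [-1.31, 4.45], [0, 2.66], [-2.55, 2.55]. Speed limits (rad/s): [2.57, 2.57, 3.14, 3.14, 3.14, 3.14].

### API

Orientations are given as a rotation vector (axis times angle).
In Python, from rig import get_state, grab_frame, close_job, hold_point_z gives the robot as it stands.
- The arm moves only by the shell command python3 -m handwheel 'ROWS'. ROWS is JSON, a list that holds one entry, the list of rows, each a list of 7 numbers: the turn, a rotation vector about the world's x, y, z in rad, then the shift along the world's x, y, z in cm, then the finger opening in cm, from 0 to 8.81. In form: [[[wx, wy, wz, x, y, z, claw], ...]]. A call has 1 to 20 rows; each row shifts and turns the commanded pose from where the row before left it; what a row does not reach is not made up. A row lasts 1/12 s, in which the tool goes at most 41.7 mm and 7.16 degrees, less where a joint would pass 70% of its speed; a pose out of reach is approached as far as the arm can. A call with a gripper value outside its range is refused whole. The fingers move at their own pace and stop on an object; the grip force is fixed at half the most. Time passes only in rows, so rows that do not move let the fingers close. It gives the time, the measured TCP pose, the force, the opening and the grip force at its end, in the units of the state.
- get_state(): the state, without advancing time (a new reading comes with each control period).
- grab_frame(name): name is "scene" or "side" or "wrist"; returns a dict with "image" (420x560x3 uint8, red, green, blue), "vertical_fov" (degrees; the focal length in pixels is half the picture's height over the tangent of half this angle, whatever the lens; pixels are square), "cx", "cy" (the principal point, pixels), "R" (3x3) and "t" (3): a world point X has camera coordinates R X + t; the wrist camera has in their place "mount" (4x4, takes a point from camera to tool coordinates, whose origin is the TCP and whose axes are the flange's). Camera axes: x right, y down, z forward; pixel columns grow to the right and rows downward; lengths in m; the calibration is good to about 2 mm. A picture is of the moment at which its call begins: read the wrist's pose just before it. There is no depth.
- close_job(): hands the job in; it is judged then, once.
The state is a dict: "time_s": time; "joints": joint angles; "joint_vel": joint speeds; "joint_torque": joint torques, N m; "ee_pos": TCP position; "tool_rot": TCP orientation; "contact_force": force on the tool from outside, world axes, zero at the start; "ft_torque": the same for the moment, N m; "gripper_width": finger opening in m; "grasp_force": force on a finger pad.
Only numpy, scipy, OpenCV 4.12 (cv2) and the standard library are available. Lean on these libraries where they do the work, as an engineer would, in place of code of your own. Each camera call takes 0.05 s, during which the arm holds its last target. There are 200 camera calls.

## Working session

There is one attempt and no reset: what is moved stays moved. The work goes in short steps, Python scripts to look and compute and a shell command to move; the robot and the scene stay as the last step left them, time stands still between calls to the robot, and variables do not carry over. Pictures are saved under pics/ and viewed, at most 10 in all, crops included, and the job is handed in when it is done.

```bash
mkdir -p pics; ls; python3 - <<'E'
from rig import *
import cv2,json,numpy as np
print(get_state()); print(hold_point_z)
for n in("scene","side"):
    f=grab_frame(n); cv2.imwrite(f"pics/{n}0.png",f["image"][:,:,::-1])
    print(n,{k:np.round(v,4).tolist() for k,v in f.items() if k!="image"})
E
```

```text
pics
{'time_s': 0.0, 'joints': array([-1.13892354e+00,  2.64721540e-01,  1.60538551e+00,  1.77594992e-05,
        1.27368553e+00, -3.69093828e-02]), 'joint_vel': array([-6.87032570e-04,  9.92646712e-04,  4.00982898e-05,  6.69784152e-04,
       -8.08669496e-04, -9.08229113e-04]), 'joint_torque': array([ 3.22871019e-03, -5.02103412e+01, -3.56869590e+01,  7.29694054e-02,
        2.94544827e-02, -1.79621402e-04]), 'ee_pos': array([ 0.30466366, -0.6015321 ,  0.23740309]), 'tool_rot': array([-3.05358917e+00, -7.29127538e-01,  6.51404044e-04]), 'contact_force': array([ 0.24052331, -0.14302258,  0.37237193]), 'ft_torque': array([ 0.00786654, -0.06196348,  0.02879088]), 'grasp_force': 0.0, 'gripper_width': 0.08789992591052025}
0.0187
scene {'vertical_fov': 49.8252, 'cx': 277.0707, 'cy': 205.324, 'R': [[0.778, 0.628, -0.018], [0.4499, -0.577, -0.6817], [-0.4385, 0.5223, -0.7314]], 't': [-0.3015, -0.1874, 1.1916]}
side {'vertical_fov': 47.4497, 'cx': 284.994, 'cy': 205.579, 'R': [[-0.8366, -0.5478, 0.0086], [-0.3215, 0.4781, -0.8174], [0.4436, -0.6866, -0.5761]], 't': [0.3544, 0.2217, 0.8768]}
```

View pics/scene0.png

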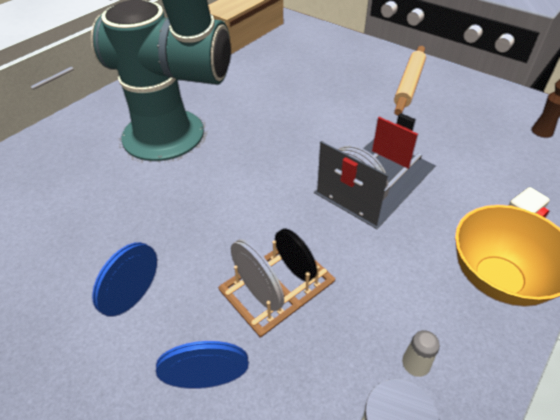

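View pics/side0.png

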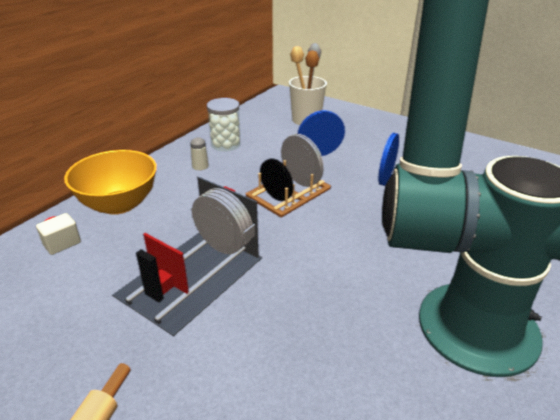

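The scene view shows the steel disc at (257,275), in the rack's slot nearer the camera. The look-alikes are the black disc at (296,255) in the other slot, which stays, two blue discs at (125,278) and (202,364) standing outside the rack, and a grey lid at (400,400). The only bare steel disc in the rack is the one at (257,275). I'll confirm that in an enlarged crop.

```bash
python3 - <<'E'
import cv2,numpy as np
s=cv2.imread("pics/scene0.png");d=cv2.imread("pics/side0.png")
def crop(im,x,y,w,h,k,name=None):
    c=cv2.resize(im[y:y+h,x:x+w],None,fx=k,fy=k,interpolation=cv2.INTER_CUBIC)
    for u in range((x+19)//20*20,x+w,20):
        cv2.line(c,((u-x)*k,0),((u-x)*k,6),(0,255,255),1);cv2.putText(c,str(u),((u-x)*k,16),0,.35,(0,255,255))
    for v in range((y+19)//20*20,y+h,20):
        cv2.line(c,(0,(v-y)*k),(6,(v-y)*k),(0,255,255),1);cv2.putText(c,str(v),(8,(v-y)*k+4),0,.35,(0,255,255))
    return c
a=crop(s,210,220,130,120,5)   #650x600
cv2.imwrite("pics/rackS.png",a)
cv2.imwrite("pics/hold.png",np.vstack([crop(s,300,100,150,130,5)[:600]]))
cv2.imwrite("pics/holdD.png",crop(d,105,170,160,170,3) if 0 else cv2.resize(crop(d,105,170,160,170,3),None,fx=1,fy=1))
E
```

```text
(no output)
```

View pics/rackS.png

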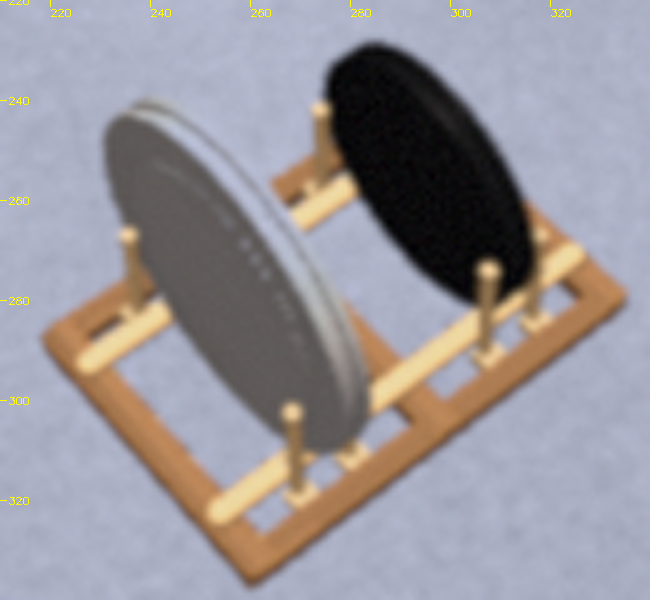

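View pics/hold.png

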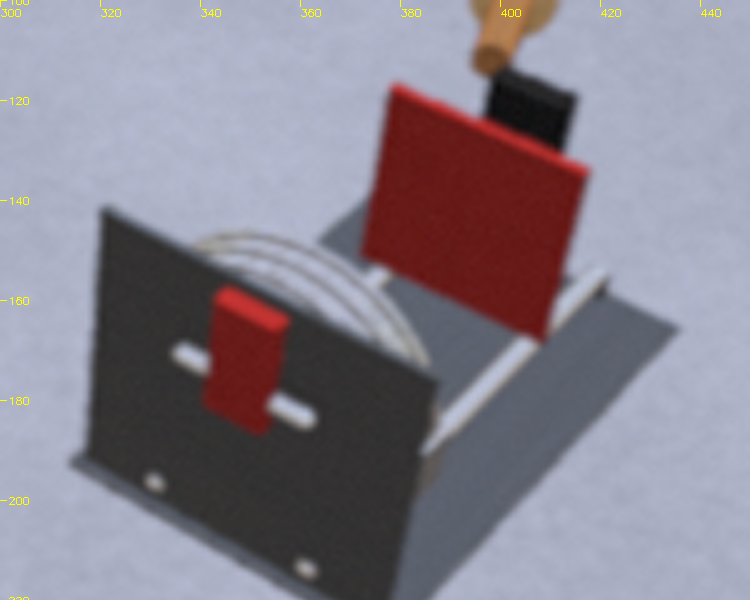

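View pics/holdD.png

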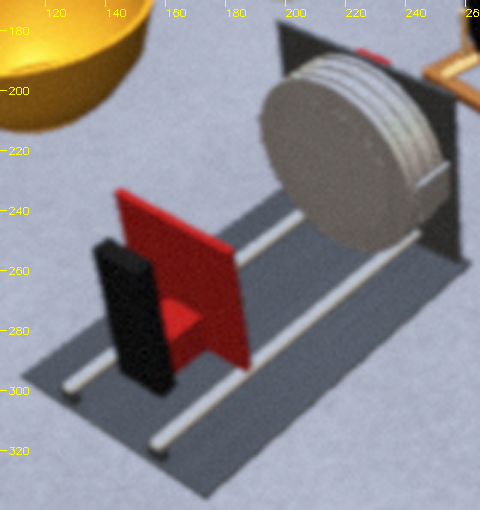

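```bash
python3 - <<'E'
import cv2
im=cv2.imread("pics/side0.png");x,y,w,h,k=240,125,105,95,6
c=cv2.resize(im[y:y+h,x:x+w],None,fx=k,fy=k,interpolation=cv2.INTER_CUBIC)
for u in range(240,345,10): cv2.putText(c,str(u),((u-x)*k,10),0,.35,(0,255,255));cv2.line(c,((u-x)*k,12),((u-x)*k,18),(0,255,255))
for v in range(130,220,10): cv2.putText(c,str(v),(0,(v-y)*k+4),0,.35,(0,255,255))
cv2.imwrite("pics/rackD.png",c)
E
```

```text
(no output)
```

View pics/rackD.png

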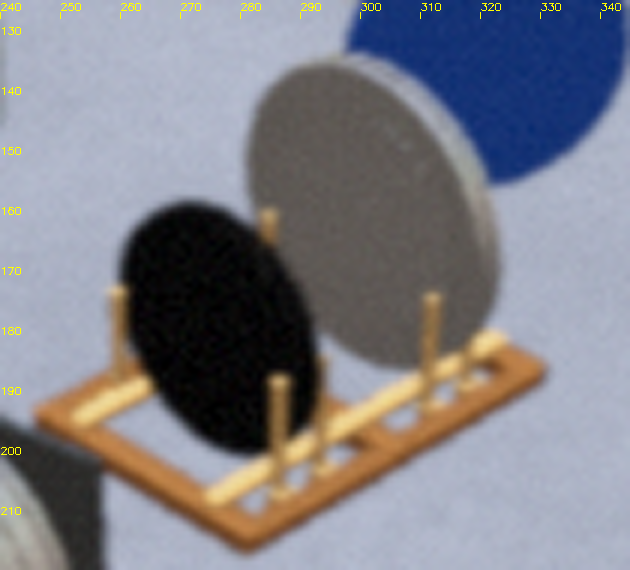

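```bash
cat > fit.py <<'E'
import numpy as np
from scipy.optimize import least_squares
C={'S':dict(f=210/np.tan(np.radians(49.8252/2)),c=(277.0707,205.324),R=np.array([[0.778,0.628,-0.018],[0.4499,-0.577,-0.6817],[-0.4385,0.5223,-0.7314]]),t=np.array([-0.3015,-0.1874,1.1916])),
'D':dict(f=210/np.tan(np.radians(47.4497/2)),c=(284.994,205.579),R=np.array([[-0.8366,-0.5478,0.0086],[-0.3215,0.4781,-0.8174],[0.4436,-0.6866,-0.5761]]),t=np.array([0.3544,0.2217,0.8768]))}
def proj(n,X,k):
    c=C[n];p=np.atleast_2d(X)@c['R'].T+c['t'];q=p[:,:2]/p[:,2:];r=(q**2).sum(1,keepdims=True)
    return q*(1+k*r)*c['f']+c['c']
def un(pts,ox,oy,k): return (np.array(pts,float)+.5)/k-.5+[ox,oy]
def pose(p,L):
    c,s=np.cos(p[2]),np.sin(p[2]);L=np.atleast_2d(L);return np.c_[c*L[:,0]-s*L[:,1]+p[0],s*L[:,0]+c*L[:,1]+p[1],L[:,2]]
th=np.linspace(0,2*np.pi,721)
def rim(n,p,y,z,r,pts,k):
    q=proj(n,pose(p,np.c_[r*np.cos(th),0*th+y,z+r*np.sin(th)]),k)
    d=q[None]-pts[:,None];i=(d**2).sum(2).argmin(1);a=np.arange(len(pts))
    t=q[(i+1)%720]-q[i-1];nn=np.c_[t[:,1],-t[:,0]]/np.linalg.norm(t,axis=1)[:,None]
    return (d[a,i]*nn).sum(1)
sS=un([(105,140),(140,113),(180,140),(240,195),(300,280),(340,350),(330,455),(270,430),(200,350),(150,270),(110,180)],210,220,5)
sD=un([(247,150),(262,100),(290,70),(330,57),(440,135),(470,190),(480,320),(440,360),(400,370),(350,350)],240,125,6)
dS=un([(333,130),(365,205),(405,262),(470,305)],210,220,5)
dD=un([(122,270),(140,225),(190,200),(240,215),(285,265),(318,370),(300,435),(260,455),(200,430),(140,340)],240,125,6)
hS=un([(393,88),(588,172),(545,342),(362,257)],300,100,5); hSL=[(-.05,.125),(.05,.125),(.05,.025),(-.05,.025)]
hD=un([(95,250),(150,266),(165,397),(122,373)],105,170,3); hDL=[(.02,.125),(-.02,.125),(-.02,.02),(.02,.02)]
stD=un([(261,122),(268,97),(300,78),(268,160),(290,205),(330,240),(368,252),(400,243)],105,170,3)
wS=un([(103,210),(438,380)],300,100,5)
def res(v):
    rk,h,s,ww,wy,kS,kD=v[:3],v[3:6],v[6],v[7],v[8],v[9],v[10]
    return dict(sS=rim('S',rk,-.051,.077,.07,sS,kS),sD=rim('D',rk,-.039,.077,.07,sD,kD),
     dS=rim('S',rk,.039,.059,.055,dS,kS),dD=rim('D',rk,.051,.059,.055,dD,kD),
     hS=(proj('S',pose(h,[(x,.065-s,z) for x,z in hSL]),kS)-hS).ravel(),
     hD=(proj('D',pose(h,[(x,.115-s,z) for x,z in hDL]),kD)-hD).ravel(),
     st=rim('D',h,-.09,.077,.07,stD,kD),w=(proj('S',pose(h,[(-ww,wy,.15),(ww,wy,.15)]),kS)-wS).ravel(),
     pr=np.array([kS,kD])/.1)
def ray(n,uv,z):
    c=C[n];d=c['R'].T@np.r_[(np.array(uv)-c['c'])/c['f'],1];o=-c['R'].T@c['t'];return (o+d*(z-o[2])/d[2])[:2]
r0=ray('S',(276,275),.06);h0=ray('S',(375,165),.06);y0=np.arctan2(*(ray('S',(397,140),.07)-ray('S',(350,180),.07))[::-1])-np.pi/2
r1=ray('S',(295,255),.06)-ray('S',(257,277),.07)
v0=np.r_[r0,np.arctan2(r1[1],r1[0])-np.pi/2,h0,y0,.015,.07,-.13,0,0]
o=least_squares(lambda v:np.concatenate(list(res(v).values())),v0,loss='soft_l1',x_scale=.1)
if __name__=="__main__":
    np.set_printoptions(precision=4,suppress=True)
    print(v0);print(o.x)
    for k,r in res(o.x).items(): print(k,np.round(r,1))
    print('steel',pose(o.x[:3],[0,-.045,.077]),'dark',pose(o.x[:3],[0,.045,.059]),'drop y=-.02',pose(o.x[3:6],[0,-.02,.077]))
    J=o.jac;print('sd',np.sqrt(np.diag(np.linalg.pinv(J.T@J)))*1)
E
python3 fit.py
```

```text
[ 0.5405 -0.1909 -0.2188  0.5295  0.1727 -0.0738  0.015   0.07   -0.13
  0.      0.    ]
[ 0.5286 -0.1765 -0.1884  0.5287  0.1982 -0.0303  0.0171  0.0788 -0.1295
  0.0257 -0.1316]
sS [-1.2  0.5 -0.   0.6  0.6  1.5  0.1  0.1 -1.  -1.5 -1.2]
sD [ 0.9  0.6 -0.1 -1.3 -0.5 -0.4 -0.4  1.   0.8  1.3]
dS [-1.7 -0.6  0.5  0.5]
dD [ 0.9  0.3 -2.4 -3.8 -3.4 -2.1 -0.6  1.   2.   2.4]
hS [-0.9 -0.6  0.2  0.2 -0.3  0.7 -0.7 -0.1]
hD [-0.4 -1.  -3.7  2.5  0.3  0.4  0.3 -0.7]
st [ 0.5  1.   0.1  0.2 -0.9 -0.5  0.3 -0.1]
w [-0.2 -0.  -0.1 -0.3]
pr [ 0.3 -1.3]
steel [[ 0.5202 -0.2207  0.077 ]] dark [[ 0.537  -0.1323  0.059 ]] drop y=-.02 [[0.5281 0.1782 0.077 ]]
sd [0.001  0.0008 0.0149 0.0009 0.0016 0.008  0.0028 0.0016 0.0024 0.0654
 0.0817]
```

```bash
python3 - <<'E'
s=open('fit.py').read()
s=s.replace("dD=un([(122,270),(140,225),(190,200),(240,215),(285,265),(318,370),(300,435),(260,455),(200,430),(140,340)]","dD2=un([(240,215),(285,265),(318,370)],240,125,6)\ndD=un([(122,270),(260,455),(200,430),(140,340)]")
s=s.replace("dD=rim('D',rk,.051,.059,.055,dD,kD),","dD=rim('D',rk,.051,.059,.055,dD,kD),dD2=rim('D',rk,.039,.059,.055,dD2,kD),")
s=s.replace("(95,250),(150,266),(165","(95,250),(165").replace("(.02,.125),(-.02,.125),(-.02,.02)","(.02,.125),(-.02,.02)")
open('fit.py','w').write(s)
E
python3 fit.py
```

```text
[ 0.5405 -0.1909 -0.2188  0.5295  0.1727 -0.0738  0.015   0.07   -0.13
  0.      0.    ]
[ 0.5299 -0.1766 -0.2081  0.5288  0.1985 -0.031   0.0153  0.079  -0.1293
 -0.0103 -0.1644]
sS [-0.4  0.1 -0.3  0.6  0.9  2.  -0.1  0.1 -0.6 -0.8 -0.4]
sD [ 0.7  0.6 -0.1 -1.3 -0.9 -0.9 -0.9  0.8  0.9  1.3]
dS [-0.7  0.   0.7 -0.1]
dD [1.3 0.6 2.1 2.6]
dD2 [-0.5 -0.1  0.5]
hS [-0.7 -0.7  0.1  0.  -0.3  0.4 -0.4 -0.4]
hD [-0.7 -0.6 -0.1  0.6  0.1 -0.5]
st [ 0.5  1.   0.1  0.2 -0.9 -0.5  0.3 -0.1]
w [-0.2 -0.1 -0.1 -0.3]
pr [-0.1 -1.6]
steel [[ 0.5206 -0.2206  0.077 ]] dark [[ 0.5392 -0.1325  0.059 ]] drop y=-.02 [[0.5282 0.1785 0.077 ]]
sd [0.001  0.0008 0.0136 0.0009 0.0016 0.0077 0.0028 0.0016 0.0024 0.0632
 0.0782]
```

The crops show one steel disc, in the rack slot farther from the holder, with the black disc in the other slot. The blue discs are outside the rack. Next I move above the steel disc.

```bash
python3 -m handwheel '[[[0,0,-0.0423,1.35,2.38,0,8.8],[0,0,-0.0423,1.35,2.38,0,8.8],[0,0,-0.0423,1.35,2.38,0,8.8],[0,0,-0.0423,1.35,2.38,0,8.8],[0,0,-0.0423,1.35,2.38,0,8.8],[0,0,-0.0423,1.35,2.38,0,8.8],[0,0,-0.0423,1.35,2.38,0,8.8],[0,0,-0.0423,1.35,2.38,0,8.8],[0,0,-0.0423,1.35,2.38,0,8.8],[0,0,-0.0423,1.35,2.38,0,8.8],[0,0,-0.0423,1.35,2.38,0,8.8],[0,0,-0.0423,1.35,2.38,0,8.8],[0,0,-0.0423,1.35,2.38,0,8.8],[0,0,-0.0423,1.35,2.38,0,8.8],[0,0,-0.0423,1.35,2.38,0,8.8],[0,0,-0.0423,1.35,2.38,0,8.8],[0,0,0,0,0,0,8.8],[0,0,0,0,0,0,8.8]]]'
python3 - <<'E'
from rig import *
import cv2,numpy as np
from scipy.spatial.transform import Rotation as R
s=get_state();f=grab_frame("wrist");cv2.imwrite("pics/w1.png",f["image"][:,:,::-1])
T=np.eye(4);T[:3,:3]=R.from_rotvec(s["tool_rot"]).as_matrix();T[:3,3]=s["ee_pos"]
np.savez("w1.npz",T=T@f["mount"],f=210/np.tan(np.radians(f["vertical_fov"]/2)),c=[f["cx"],f["cy"]])
y=T[:3,1];print(s["time_s"],s["ee_pos"],"tool y ang",np.degrees(np.arctan2(y[1],y[0])),"tilt",T[:3,2],s["joints"])
from fit import o,pose
W=np.linalg.inv(T@f["mount"]);z=np.load("w1.npz")
for L in [(0,-.045,.147),(0,.045,.114),(-.07,-.045,.077)]:
    p=W[:3,:3]@pose(o.x[:3],L)[0]+W[:3,3];print(L,p[:2]/p[2]*z["f"]+z["c"])
E
```

```text
time_s: 1.6
ee_pos: [0.5211, -0.2202, 0.2382]
tool_rot: [-3.125, 0.321, 0.002]
contact_force: [-0.4, 0.4, 0.3]
gripper_width: 0.0882
grasp_force: 0.0
1.6 [ 0.52113311 -0.22017509  0.23819655] tool y ang -101.73034598944191 tilt [-9.63195468e-04  1.45320774e-04 -9.99999526e-01] [-4.43603133e-01  5.89982301e-02  1.84112770e+00 -2.98073844e-04
  1.24239908e+00  1.33202265e+00]
(0, -0.045, 0.147) [279.42934061 219.1917101 ]
(0, 0.045, 0.114) [180.38159256 208.11315845]
(-0.07, -0.045, 0.077) [279.08985539 261.55535486]
```

View pics/w1.png

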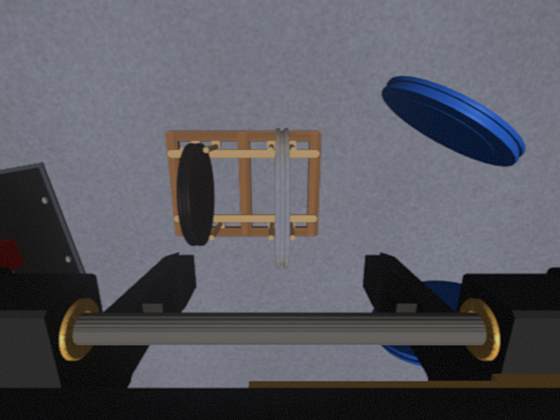

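The wrist view shows the steel disc edge-on at u≈276–289, v≈128–268, parallel to the jaws. The black disc is at (196,194). Next I compare these with the prediction.

```bash
python3 - <<'E'
import cv2,numpy as np
from fit import o,pose
from scipy.optimize import least_squares
z=np.load("w1.npz");W=np.linalg.inv(z["T"])
th=np.linspace(0,2*np.pi,721)
im=cv2.imread("pics/w1.png")
obs=[]
for v in range(140,262,10):
    g=cv2.cvtColor(im,6)[v,262:305].astype(int); e=np.abs(np.diff(cv2.GaussianBlur(im,(3,3),0)[v,262:305].astype(int),axis=0)).sum(1)
    i=np.where(e>25)[0]; obs.append((v,262.5+i.min(),262.5+i.max()) if len(i) else (v,)); 
print(obs)
def mm(p):
    L=np.concatenate([np.c_[.07*np.cos(th),0*th-.045+d,.077+.07*np.sin(th)] for d in(-.006,.006)])
    P=pose(p,L)@W[:3,:3].T+W[:3,3];q=P[:,:2]/P[:,2:]*z["f"]+z["c"]
    hull=cv2.convexHull(q.astype(np.float32))[:,0]
    m=np.zeros((420*4,560*4),np.uint8);cv2.fillPoly(m,[np.int32(hull*4+2)],1)
    print(q.min(0),q.max(0),[(v,np.where(m[v*4+2])[0][[0,-1]]/4) for v in(140,200,250)])
mm(o.x[:3])
E
```

```text
[(140,), (150, np.float64(274.5), np.float64(290.5)), (160,), (170,), (180,), (190,), (200,), (210,), (220, np.float64(274.5), np.float64(290.5)), (230, np.float64(273.5), np.float64(293.5)), (240,), (250,), (260,)]
[271.97364914 127.93012086] [287.06741269 268.30243073] [(140, array([273., 287.])), (200, array([272.25, 287.5 ])), (250, array([272.75, 286.75]))]
```

```bash
python3 -m handwheel '[[[0,0,0,-0.05,-0.2,-2,8.8],[0,0,0,0,0,-3,8.8],[0,0,0,0,0,-3,8.8],[0,0,0,0,0,-3,8.8],[0,0,0,0,0,-1.5,8.8],[0,0,0,0,0,0,8.8],[0,0,0,0,0,0,4],[0,0,0,0,0,0,4],[0,0,0,0,0,0,4],[0,0,0,0,0,0,0.5],[0,0,0,0,0,0,0.5],[0,0,0,0,0,0,0.5],[0,0,0,0,0,0,0.5],[0,0,0,0,0,0,0.5],[0,0,0,0,0,0,0.5],[0,0,0,0,0,0,0.5]]]'
```

```text
time_s: 2.98
ee_pos: [0.5204, -0.2233, 0.1137]
tool_rot: [-3.125, 0.326, 0.0]
contact_force: [-0.4, 0.5, -0.0]
gripper_width: 0.0237
grasp_force: 0.0
```

```bash
python3 -m handwheel '[[[0,0,0,0,0,0,0.5],[0,0,0,0,0,0,0.5],[0,0,0,0,0,0,0.5],[0,0,0,0,0,0,0.5],[0,0,0,0,0,0,0.5],[0,0,0,0,0,0,0.5],[0,0,0,0,0,0,0.5],[0,0,0,0,0,0,0.5]]]'
```

```text
time_s: 3.65
ee_pos: [0.5204, -0.2233, 0.1136]
tool_rot: [-3.124, 0.326, 0.0]
contact_force: [0.7, -0.0, -1.2]
gripper_width: 0.0121
grasp_force: 30.0
```

```bash
python3 -m handwheel '[[[0,0,0,0,0,1,0.5],[0,0,0,0,0,1.5,0.5],[0,0,0,0,0,1.5,0.5],[0,0,0,0,0,2,0.5],[0,0,0,0,0,2,0.5],[0,0,0,0,0,2,0.5],[0,0,0,0,0,2,0.5],[0,0,0,0,0,2,0.5],[0,0,0,0,0,2,0.5],[0,0,0,0,0,1,0.5],[0,0,0,0,0,0,0.5]]]' && python3 -m handwheel '[[[0,0,0.01,0.05,1.3,0,0.5],[0,0,0.011,0.05,2.4,0,0.5],[0,0,0.011,0.05,2.4,0,0.5],[0,0,0.011,0.05,2.4,0,0.5],[0,0,0.011,0.05,2.4,0,0.5],[0,0,0.011,0.05,2.4,0,0.5],[0,0,0.011,0.05,2.4,0,0.5],[0,0,0.011,0.05,2.4,0,0.5],[0,0,0.011,0.05,2.4,0,0.5],[0,0,0.011,0.05,2.4,0,0.5],[0,0,0.011,0.05,2.4,0,0.5],[0,0,0.011,0.05,2.4,0,0.5],[0,0,0.011,0.05,2.4,0,0.5],[0,0,0.011,0.05,2.4,0,0.5],[0,0,0.011,0.05,2.4,0,0.5],[0,0,0.011,0.05,2.4,0,0.5],[0,0,0.001,0.02,2.4,0,0.5],[0,0,0,0,0.5,0,0.5],[0,0,0,0,0,0,0.5],[0,0,0,0,0,0,0.5]]]'
python3 - <<'E'
from rig import *
import cv2,numpy as np
f=[grab_frame(n)["image"][:,:,::-1] for n in("scene","side")]
a=cv2.resize(f[0][60:260,260:460],None,fx=2,fy=2,interpolation=2);b=cv2.resize(f[1][120:320,100:300],None,fx=2,fy=2,interpolation=2)
cv2.imwrite("pics/c1.png",np.hstack([a,b]))
print(get_state()["ee_pos"],get_state()["contact_force"])
E
```

```text
time_s: 4.57
ee_pos: [0.5218, -0.2241, 0.2871]
tool_rot: [3.123, -0.326, 0.008]
contact_force: [-0.5, -0.5, -2.1]
gripper_width: 0.0117
grasp_force: 30.0
time_s: 6.23
ee_pos: [0.5276, 0.1785, 0.2821]
tool_rot: [3.14, -0.048, -0.004]
contact_force: [0.3, -0.3, -3.7]
gripper_width: 0.0117
grasp_force: 30.0
[0.52816874 0.17769883 0.28288042] [ 0.46396769  0.38286394 -3.43533243]
```

View pics/c1.png

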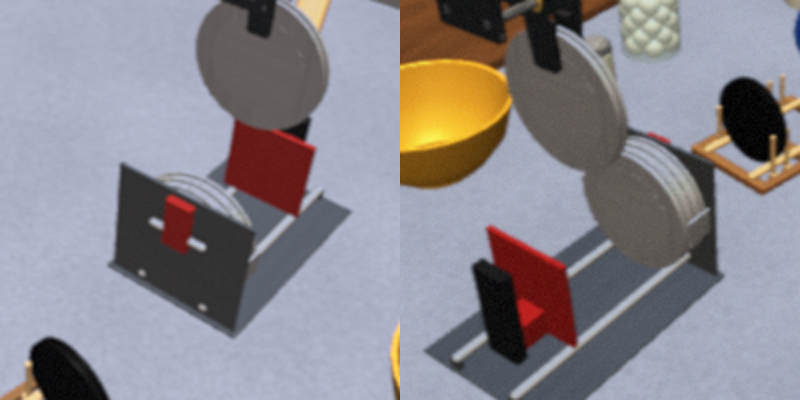

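The disc hangs upright over the gap, lined up with the stack and clear of both the wall and the stop. Next I lower it.

```bash
python3 -m handwheel '[[[0,0,0,0,0,-1.5,0.5],[0,0,0,0,0,-2,0.5],[0,0,0,0,0,-2,0.5],[0,0,0,0,0,-2,0.5],[0,0,0,0,0,-2,0.5],[0,0,0,0,0,-2,0.5],[0,0,0,0,0,-2,0.5],[0,0,0,0,0,-1.5,0.5],[0,0,0,0,0,-0.5,0.5],[0,0,0,0,0,-0.3,0.5],[0,0,0,0,0,-0.3,0.5],[0,0,0,0,0,0,0.5],[0,0,0,0,0,0,0.5]]]'
```

```text
time_s: 7.42
ee_pos: [0.5295, 0.1787, 0.1238]
tool_rot: [-3.141, 0.051, -0.003]
contact_force: [0.3, 0.7, -1.5]
gripper_width: 0.0121
grasp_force: 30.0
```

```bash
python3 -m handwheel '[[[0,0,0,0,0,-0.2,0.5],[0,0,0,0,0,-0.2,0.5],[0,0,0,0,0,-0.2,0.5],[0,0,0,0,0,-0.1,0.5],[0,0,0,0,0,0,0.5],[0,0,0,0,0,0,0.5]]]';python3 -m handwheel '[[[0,0,0,0,0,-0.1,0.5],[0,0,0,0,0,-0.1,0.5],[0,0,0,0,0,0,0.5],[0,0,0,0,0,0,0.5]]]'
```

```text
time_s: 7.92
ee_pos: [0.5285, 0.1787, 0.1156]
tool_rot: [3.141, -0.05, -0.0]
contact_force: [0.0, -0.0, -3.1]
gripper_width: 0.012
grasp_force: 30.0
time_s: 8.25
ee_pos: [0.5289, 0.1788, 0.1143]
tool_rot: [-3.141, 0.05, -0.001]
contact_force: [-0.8, -1.2, 2.4]
gripper_width: 0.012
grasp_force: 30.0
```

```bash
python3 -m handwheel '[[[0,0,0,0,0,-0.05,0.5],[0,0,0,0,0,0,0.5],[0,0,0,0,0,0,0.5]]]';python3 -m handwheel '[[[0,0,0,0,0,0,1.6],[0,0,0,0,0,0,2],[0,0,0,0,0,0,2.5],[0,0,0,0,0,0,3],[0,0,0,0,0,0,4],[0,0,0,0,0,0,4],[0,0,0,0,0,0,4],[0,0,0,0,0,0,4]]]'
python3 - <<'E'
from rig import *
import cv2,numpy as np
f=[grab_frame(n)["image"][:,:,::-1] for n in("scene","side")]
a=cv2.resize(f[0][60:260,260:460],None,fx=2,fy=2,interpolation=2);b=cv2.resize(f[1][120:320,100:300],None,fx=2,fy=2,interpolation=2)
cv2.imwrite("pics/c2.png",np.hstack([a,b]))
E
```

```text
time_s: 8.5
ee_pos: [0.529, 0.1788, 0.1142]
tool_rot: [-3.141, 0.05, -0.001]
contact_force: [-2.4, -0.2, 4.7]
gripper_width: 0.0116
grasp_force: 30.0
time_s: 9.17
ee_pos: [0.5287, 0.1786, 0.1131]
tool_rot: [3.141, -0.05, -0.0]
contact_force: [0.3, -0.0, -0.1]
gripper_width: 0.04
grasp_force: 0.0
```

View pics/c2.png

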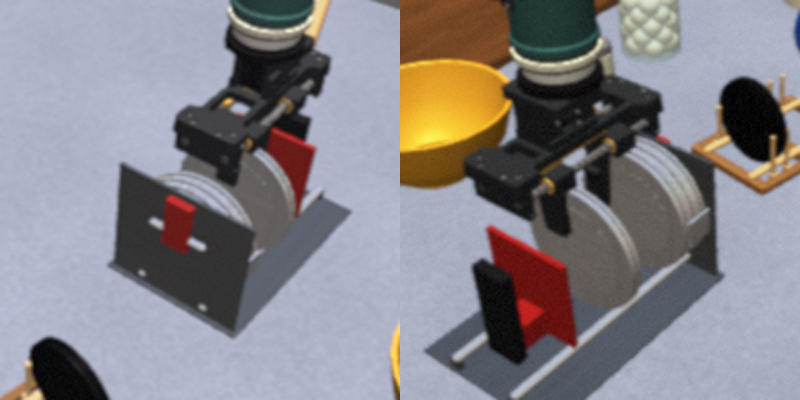

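The base stands upright on the rails with the fingers open around it. Next I lift clear, move behind the push block and close the fingers.

```bash
python3 -m handwheel '[[[0,0,0,0,0,1,4],[0,0,0,0,0,2,4],[0,0,0,0,0,2,4],[0,0,0,0,0,2,4],[0,0,0,0,0,2,4],[0,0,0,0,0,1,4],[0,0,0,0.05,1,0,2],[0,0,0,0.05,2,0,0],[0,0,0,0.06,2.5,0,0],[0,0,0,0.06,2.5,0,0],[0,0,0,0.06,2.5,0,0],[0,0,0,0.05,2.5,0,0],[0,0,0,0.05,2,0,0],[0,0,0,0.05,0.7,0,0],[0,0,0,0,0,0,0],[0,0,0,0,0,0,0]]]'
python3 -m handwheel '[[[0,0,0,0,0,-1,0],[0,0,0,0,0,-2,0],[0,0,0,0,0,-2,0],[0,0,0,0,0,-2,0],[0,0,0,0,0,-2,0],[0,0,0,0,0,-1.8,0],[0,0,0,0,0,0,0],[0,0,0,0,0,0,0]]]'
```

```text
time_s: 10.6
ee_pos: [0.5324, 0.3354, 0.2121]
tool_rot: [3.14, -0.049, -0.002]
contact_force: [0.4, 0.5, 0.1]
gripper_width: 0.0005
grasp_force: 0.0
time_s: 11.27
ee_pos: [0.5319, 0.3337, 0.1035]
tool_rot: [3.139, -0.052, -0.005]
contact_force: [0.7, 0.5, -0.2]
gripper_width: 0.0004
grasp_force: 0.0
```

```bash
python3 -m handwheel '[[[0,0,0,0,0,-0.4,0],[0,0,0,-0.01,-0.5,0,0],[0,0,0,-0.02,-0.5,0,0],[0,0,0,-0.01,-0.5,0,0],[0,0,0,-0.02,-0.5,0,0],[0,0,0,-0.01,-0.5,0,0],[0,0,0,-0.02,-0.5,0,0],[0,0,0,-0.01,-0.5,0,0],[0,0,0,-0.02,-0.5,0,0],[0,0,0,-0.01,-0.5,0,0],[0,0,0,-0.02,-0.5,0,0]]]'
python3 -m handwheel '[[[0,0,0,-0.02,-0.5,0,0],[0,0,0,-0.01,-0.5,0,0],[0,0,0,-0.02,-0.5,0,0],[0,0,0,-0.01,-0.5,0,0],[0,0,0,-0.02,-0.5,0,0],[0,0,0,-0.01,-0.5,0,0],[0,0,0,-0.02,-0.5,0,0],[0,0,0,-0.01,-0.5,0,0],[0,0,0,-0.02,-0.5,0,0],[0,0,0,-0.01,-0.5,0,0],[0,0,0,-0.02,-0.5,0,0],[0,0,0,-0.01,-0.5,0,0],[0,0,0,-0.02,-0.5,0,0],[0,0,0,-0.01,-0.5,0,0]]]'
```

```text
time_s: 12.18
ee_pos: [0.5317, 0.2856, 0.1017]
tool_rot: [-3.14, 0.05, -0.001]
contact_force: [-0.4, 3.5, 3.7]
gripper_width: 0.0006
grasp_force: 1.9
time_s: 13.35
ee_pos: [0.5293, 0.216, 0.1013]
tool_rot: [-3.14, 0.051, -0.0]
contact_force: [-0.3, 6.3, 2.8]
gripper_width: 0.0001
grasp_force: 3.3
```

```bash
python3 -m handwheel '[[[0,0,0,-0.01,-0.4,0,0],[0,0,0,-0.01,-0.4,0,0],[0,0,0,-0.02,-0.4,0,0],[0,0,0,-0.01,-0.4,0,0],[0,0,0,-0.01,-0.3,0,0],[0,0,0,0,-0.2,0,0],[0,0,0,0,-0.2,0,0],[0,0,0,0,0,0,0]]]'
python3 -m handwheel '[[[0,0,0,0,-0.15,0,0],[0,0,0,0,-0.15,0,0],[0,0,0,0,0,0,0]]]'
python3 -m handwheel '[[[0,0,0,0,-0.1,0,0],[0,0,0,0,-0.1,0,0],[0,0,0,0,0,0,0]]]'
```

```text
time_s: 14.02
ee_pos: [0.5285, 0.1923, 0.1012]
tool_rot: [-3.141, 0.051, 0.001]
contact_force: [-0.0, 3.4, 3.4]
gripper_width: 0.0001
grasp_force: 2.1
time_s: 14.27
ee_pos: [0.5284, 0.1893, 0.1011]
tool_rot: [3.141, -0.05, -0.001]
contact_force: [-0.2, 3.0, 2.9]
gripper_width: 0.0004
grasp_force: 1.9
time_s: 14.52
ee_pos: [0.5285, 0.1874, 0.101]
tool_rot: [3.141, -0.05, -0.001]
contact_force: [-0.7, 4.0, 3.3]
gripper_width: 0.0007
grasp_force: 2.0
```

```bash
for i in 1 2 3; do python3 -m handwheel '[[[0,0,0,0,-0.1,0,0],[0,0,0,0,-0.05,0,0],[0,0,0,0,0,0,0]]]' | grep -E "ee_pos|contact"; done
```

```text
ee_pos: [0.5285, 0.186, 0.101]
contact_force: [-2.0, 4.4, 3.3]
ee_pos: [0.5285, 0.1858, 0.1011]
contact_force: [-2.0, 8.3, 3.3]
ee_pos: [0.5285, 0.1857, 0.1011]
contact_force: [-2.7, 13.6, 1.9]
```

Force is climbing with no further movement, so the base is snug. I back off, lift and check.

```bash
python3 -m handwheel '[[[0,0,0,0,0.5,0,0],[0,0,0,0.03,1,0,0],[0,0,0,0.03,1,0,0],[0,0,0,0.03,1,0,0],[0,0,0,0,0,1.5,0],[0,0,0,0,0,2.5,0],[0,0,0,0,0,2.5,0],[0,0,0,0,0,2.5,0],[0,0,0,0,0,2.5,0],[0,0,0,0,2.5,2.5,0],[0,0,0,0,2.5,0,0],[0,0,0,0,2.5,0,0],[0,0,0,0,2.5,0,0],[0,0,0,0,0,0,0],[0,0,0,0,0,0,0]]]'
python3 - <<'E'
from rig import *
import cv2,numpy as np
f=[grab_frame(n)["image"][:,:,::-1] for n in("scene","side")]
a=cv2.resize(f[0][60:260,260:460],None,fx=2,fy=2,interpolation=2);b=cv2.resize(f[1][120:320,100:300],None,fx=2,fy=2,interpolation=2)
cv2.imwrite("pics/c3.png",np.hstack([a,b]))
E
```

```text
time_s: 16.52
ee_pos: [0.5294, 0.3193, 0.2407]
tool_rot: [3.14, -0.046, -0.001]
contact_force: [-0.9, -0.5, -1.0]
gripper_width: 0.0001
grasp_force: 0.0
```

View pics/c3.png

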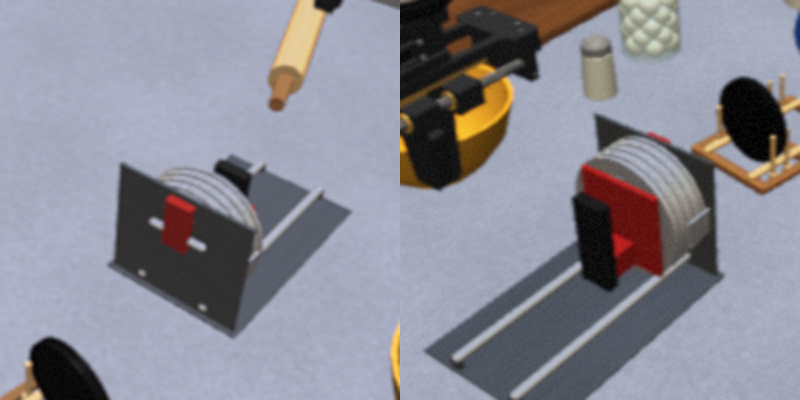

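The base is snug against the stack, with the stop up against it. The robot is clear of everything and the black base is still in its slot.

```bash
python3 -c "
from rig import *
print(close_job())"
```

```text
the job is handed in; nothing more can be done
None
```

The steel base stands in the holder, pushed snug against the stack by the end stop; the black base is still in its slot and the robot is clear, and I handed the job in at about 16.5 s (the hand-in returned no verdict).

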